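# Stack two module cases with a separator sheet in a fence corner

### The job

Take the separator sheet out of its rack, lay it flat on the bare green bench top and let go of it so that its charge drains; then take it up again, lay it on the module case that is in the fence corner, and stack the other module case on the sheet. Finally the whole stack (case, sheet, case) must stand square in the corner, every layer flush against both fence walls with its long side along the longer wall; press gently, never hard, against the fence, and leave everything else on the bench where it is.

Things in the scene. Friction and masses are not known exactly. Their poses are not given: they have to be found in the camera images.
- corner: Aluminium fence corner, fixed to the bench: base plate 130 (x) x 150 (y) x 6 mm; origin: centre of its underside, z up. The longer wall stands along its +x edge (inner face at x = +53 mm, 150 mm long in y), the shorter along its -y edge (inner face at y = -63 mm, 118 mm long in x); walls 12 mm thick, tops 46 mm above the bench. The -x and +y sides are open.
- corner_in (a point): The point in the fence corner where the inner faces of both walls meet the upper face of the base plate (6 mm above the bench); axes as corner, so the stack stands towards -x and +y from it. A flush layer has its centre at x = -30, y = +50 mm from here.
- lower_module: Closed flat aluminium module case 60 (x) x 100 (y) x 20 (z) mm, about 0.2 kg, loose. It lies on the base plate in the fence corner, long side roughly along the corner's y, not yet touching the walls. Origin: centre of its underside, z up.
- lower_module_center (a point): Centre of the lower module case.
- upper_module: The other module case, same kind and size: 60 (x) x 100 (y) x 20 (z) mm, loose, lying flat on the bench top. Origin: centre of its underside, z up.
- upper_module_center (a point): Centre of the upper module case.
- rack: Steel sheet rack fixed to the bench, 76 (x) x 120 (y) mm, two upright slots 11 mm wide along y, at x = -18 mm and x = +18 mm; slot floor 5 mm, slot walls 31 mm above the bench. Origin: centre of its underside. The x = +18 mm slot is empty.
- separator: Stiff dark grey plastic separator sheet 8 (x, its thickness) x 100 (y) x 60 (z) mm, about 45 g. At the start it stands on its long edge in the rack's x = -18 mm slot, its top edge 65 mm above the bench. Origin: middle of the long edge that is the lower one at the start; z points from there across the 60 mm width; lying flat its x axis is vertical (either face may be up).
- separator_center (a point): Centre of the separator sheet (4 mm above the bench when it lies flat there).
- heatsink: Bystander: square finned aluminium heat sink 70 x 70 x 35 mm lying on the bench; it and the upper module may have swapped places. Origin: centre of its underside.
- spool: Bystander: small metal wire spool, 45 mm diameter, 32 mm high, standing between those two places. Origin: centre of its underside.
- driver: Bystander: screwdriver lying on the bench, along its x.
- meter: Bystander: hand multimeter 80 (x) x 160 (y) x 42 (z) mm lying at the far side.
- mouse: Bystander: black computer mouse 105 x 62 x 30 mm near the robot on the right.
Things that resemble listed ones, but are neither listed nor needed, are in the scene too. Of the things shaped like the separator, the grey one is meant. Leave any orange look-alike of the lower_module alone.

How it is judged:
On the way, in this order (a step that is already met when the one before it is completed fails the run):
1. the separator lies flat on the bare bench top (centre less than 8 mm up), let go and at rest (height (world z) of separator_center below 0.008 m and contact force between separator and the fingers below 0.05 N and linear speed of separator below 0.02 m/s), for 0.3 s.
2. the separator lies flat on the lower module case (centres within 40 mm in plan), let go, the upper case not yet on it (z of separator_center in the frame of lower_module between 0.021 and 0.027 m and horizontal distance between separator_center and lower_module_center below 0.04 m and contact force between separator and the fingers below 0.05 N and contact force between separator and upper_module below 0.05 N and linear speed of separator below 0.02 m/s), for 0.2 s.
At the end, for the whole second after the job is handed in: Lower case on the base plate, separator flat on it, upper case flat on the separator (heights within 3 mm), each with gaps of no more than 2.5 mm to both fence walls and its long side within 0.035 rad of the long wall, at rest (x of lower_module_center in the frame of corner_in between -0.0325 and -0.028 m and y of lower_module_center in the frame of corner_in between 0.048 and 0.0525 m and z of lower_module_center in the frame of corner_in between 0.007 and 0.013 m and x of separator_center in the frame of corner_in between -0.0325 and -0.028 m and y of separator_center in the frame of corner_in between 0.048 and 0.0525 m and z of separator_center in the frame of corner_in between 0.021 and 0.027 m and x of upper_module_center in the frame of corner_in between -0.0325 and -0.028 m and y of upper_module_center in the frame of corner_in between 0.048 and 0.0525 m and z of upper_module_center in the frame of corner_in between 0.035 and 0.041 m and angle between the y axis of each of lower_module, separator, upper_module and the y axis of corner, either way round below 0.035 rad and linear speed of each of lower_module, separator, upper_module below 0.01 m/s); the robot touches nothing.
It fails at once if the fence corner is pressed with more than 120 N (contact force between corner and anything else above 120 N).
It fails at once if the heat sink, spool, screwdriver, multimeter or mouse is moved more than 20 mm (distance of any of heatsink, spool, driver, meter, mouse from where it was at the start of the episode above 0.02 m).
It also fails if it takes over 72 s, if anything falls off the work surface, if the arm or the gripper's body presses on something with over 40 N, if the wrist force passes 120 N, or if a joint passes its speed limit or range.

### The arm

A 6-joint arm with a two-finger parallel gripper is mounted at the origin on the work surface. World frame = base frame: x ahead of the robot, y to its left, z up, the work surface at z = 0. Lengths are in m, angles in rad, forces in N, time in s.
With the tool pointing down it reaches from about 0.35 to 0.975 m from the base axis. Payload 4.9 kg.
Tool frame: the origin (TCP) lies midway between the tips of the shut fingers; the grasp point (between the pads) lies ctrl.tcp_to_grasp behind it (ctrl.tcp_to_grasp is the distance from the TCP to the grasp point, in m); z points along the fingers, y is the direction in which the jaws open and shut (so a half turn about z gives the same grasp; the last joint's range is limited). The gripper opens to 85 mm and grips with 20 to 120 N. Pads are 22 mm wide; open, the fingers measure 114 mm over their backs; the gripper's body (76 mm by 85 mm) begins 54 mm behind the grasp point. The pads swing forward as they close: fully open they stand 13 mm farther back than shut.
Start: joints at [1.138, 0.053, 1.613, -0, 1.476, -0.119], TCP at [0.193, 0.594, 0.231] pointing down, gripper open.
Joint ranges: [-3.01, 3.01], [-1.01, 2.22], [0.06, 2.58], [-1.02, 4.17], [0.09, 2.62], [-3.14, 3.14]. Speed limits (rad/s): [2.57, 2.57, 3.14, 3.14, 3.14, 3.14].

### API

Orientations are given as a rotation vector (axis times angle).
In Python, from station import ctrl, get_image, calibration, finish_job, models gives the robot as it stands.
- The arm moves only by the shell command python3 -m creep 'ROWS' [FORCE]. ROWS is JSON, a list of rows, each a list of 7 numbers: the opening, from 0 (shut) to 1 (fully open), then the shift along the tool's x, y, z in m, then the turn, a rotation vector about the tool's x, y, z in degrees. A call has 1 to 20 rows; each row shifts and turns the commanded pose from where the row before left it, along the tool's axes as they then stand; what a row does not reach is not made up. A row lasts 1/10 s, in which the tool goes at most 50 mm and 8.59 degrees, less where a joint would pass 70% of its speed; a pose out of reach is approached as far as the arm can. A call with a gripper value outside its range is refused whole. The fingers move at their own pace and stop on an object; FORCE is the grip in N (left out, the last holds). Time passes only in rows, so rows that do not move let the fingers close. It gives the time, the measured TCP pose, the force and the opening at its end, in the units of the state.
- ctrl.get_obs(): the state, without advancing time (a new reading comes with each control period).
- get_image(name): name is "scene" or "top" or "wrist"; returns the picture (420x560x3 uint8, red, green, blue); there is no depth.
- calibration(name): a dict with "mtx" (3x3 intrinsics, pixels), "k1" (the pictures are not rectified: a ray, as slopes to the right and down, at radius r is drawn at 1 + k1 r^2 times it, then the intrinsics apply), "R" (3x3) and "t" (3): a world point X has camera coordinates R X + t. Camera axes: x right, y down, z forward; pixel columns grow to the right and rows downward; lengths in m; the calibration is good to about 2 mm. A picture is of the moment at which its call begins: read the wrist's pose just before it. calibration takes no time and is no camera call; for the wrist camera it gives the pose at the moment of the call.
- finish_job(): hands the job in, once; it reports no verdict.
Trained networks look in the newest picture that a camera, given by its name, has taken for a name from the list of things; names that differ only in an ending like _2 or _b are one class to them, and where a whole thing is asked for, a point or a joint stands for the part that bears it (a point fixed in the world has none). Each returns a list of dicts, best first, with "conf" (0 to 1); they miss things now and then, are a little off and sometimes report something else, mostly with a low value. They report only what shows in the picture. A call takes as long as a camera call. They do not tell look-alikes from the thing itself.
- models.search_frame(camera, name): "extent" ([left, top, right, bottom] in pixels, round what is visible of it).
The state is a dict: "t": time; "q": joint angles; "dq": joint speeds; "effort": joint torques, N m; "tool_pos": TCP position; "tool_rot": TCP orientation; "contact_force": force on the tool from outside, world axes, zero at the start; "wrist_torque": the same for the moment, N m; "opening": finger opening in m.
Only numpy, scipy, OpenCV 4.12 (cv2) and the standard library are available. Lean on these libraries where they do the work, as an engineer would, in place of code of your own. Each camera call takes 0.05 s, during which the arm holds its last target. There are 200 camera calls.

## Working session

There is one attempt and no reset: what is moved stays moved. The work goes in short steps, Python scripts to look and compute and a shell command to move; the robot and the scene stay as the last step left them, time stands still between calls to the robot, and variables do not carry over. Pictures are saved under pics/ and viewed, about 8 in all and at most 12, crops included, and the job is handed in when it is done.

```bash
ls; mkdir -p pics; cat > h.py <<'E'
import numpy as np, cv2
from station import ctrl,get_image,calibration,finish_job,models
from scipy.spatial.transform import Rotation as Ro
def ray(c,uv):
    K=np.array(c["mtx"]);p=np.array(uv,float)
    d=np.array([(p[0]-K[0,2])/K[0,0],(p[1]-K[1,2])/K[1,1]]);s=d.copy()
    for _ in range(20): s=d/(1+c["k1"]*(s@s))
    R=np.array(c["R"]);t=np.array(c["t"])
    return -R.T@t, R.T@np.array([s[0],s[1],1])
def at(c,uv,z):
    o,d=ray(c,uv); return o+d*(z-o[2])/d[2]
def proj(c,X):
    K=np.array(c["mtx"]);x=np.array(c["R"])@np.array(X)+np.array(c["t"]);s=x[:2]/x[2];s=s*(1+c["k1"]*(s@s))
    return np.array([K[0,0]*s[0]+K[0,2],K[1,1]*s[1]+K[1,2]])
def save(n,im): cv2.imwrite('pics/'+n+'.png',im[:,:,::-1])
E
python3 - <<'E'
from h import *
a=get_image("scene");b=get_image("top");
save('top0',cv2.resize(b,(800,600)));save('scene0',cv2.resize(a,(800,600)))
print(ctrl.get_obs(),ctrl.tcp_to_grasp)
for n in ["top","scene"]:
  c=calibration(n);print(n,c)
  for k in ["corner","lower_module","upper_module","rack","separator","heatsink","spool"]:
    for r in models.search_frame(n,k)[:4]: print(n,k,np.round(r["extent"]),round(r["conf"],2))
E
```

```text
pics
{'t': 0.1, 'q': array([ 1.13800741e+00,  5.33436737e-02,  1.61413848e+00,  2.59866725e-05,
        1.47600710e+00, -1.19001186e-01]), 'dq': array([ 0.00035222, -0.00083152, -0.00309388, -0.00185794, -0.00309264,
       -0.00215403]), 'effort': array([ 5.43655260e-04, -3.94905353e+01, -3.71363175e+01, -1.48791046e-04,
        3.89001114e-03, -1.04027831e-05]), 'tool_pos': array([0.19267283, 0.59397486, 0.23016408]), 'tool_rot': array([-4.90795965e-01, -3.10246890e+00,  2.85494043e-03]), 'contact_force': array([ 1.28329688, -0.4339145 , -0.05131433]), 'wrist_torque': array([ 0.00447914,  0.024078  , -0.00763513]), 'opening': 0.08524219789945912} 0.0187
top {'mtx': array([[546.88983647,   0.        , 278.03082056],
       [  0.        , 546.88983647, 207.10655477],
       [  0.        ,   0.        ,   1.        ]]), 'k1': -0.10844308200077818, 'R': array([[ 2.12877108e-03, -9.99997634e-01,  4.47094012e-04],
       [-9.95954902e-01, -2.16032691e-03, -8.98285356e-02],
       [ 8.98292890e-02, -2.54061084e-04, -9.95957145e-01]]), 't': array([-0.01833078,  0.51846633,  1.54917369])}
t
[... 690 characters left out ...]
]), 'k1': -0.012281055566929794, 'R': array([[-0.71714386,  0.69680656,  0.01285697],
       [ 0.48755518,  0.5147966 , -0.70517686],
       [-0.49799058, -0.49944477, -0.70891487]]), 't': array([ 0.40169595, -0.18427847,  1.53433953])}
scene corner [196. 154. 255. 206.] 0.8
scene corner [220. 252. 265. 283.] 0.58
scene lower_module [256. 151. 292. 176.] 0.88
scene lower_module [202. 172. 239. 192.] 0.77
scene upper_module [219. 254. 266. 285.] 0.76
scene rack [352. 288. 410. 339.] 0.79
scene separator [372. 282. 407. 319.] 0.86
scene separator [390. 266. 430. 284.] 0.8
scene separator [290. 205. 324. 239.] 0.17
scene heatsink [292. 204. 324. 239.] 0.66
scene spool [267. 231. 284. 253.] 0.82
```

View pics/top0.png

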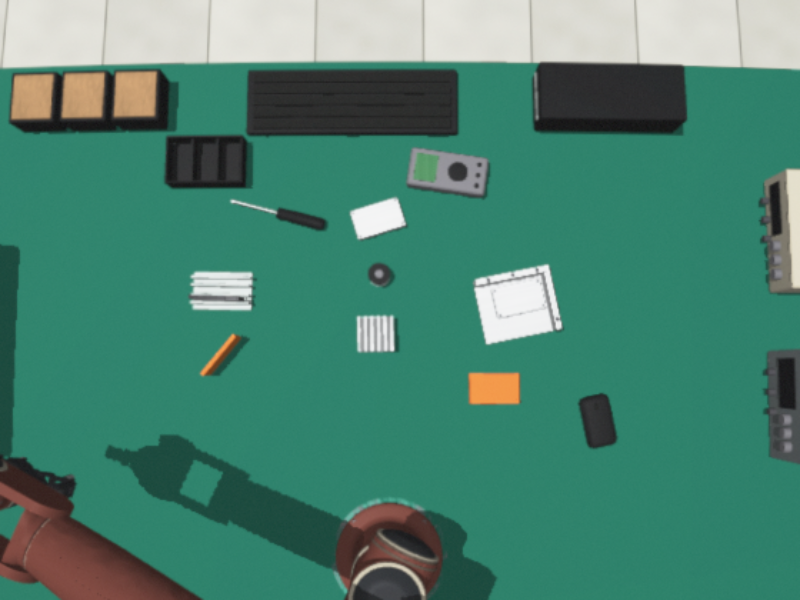

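View pics/scene0.png

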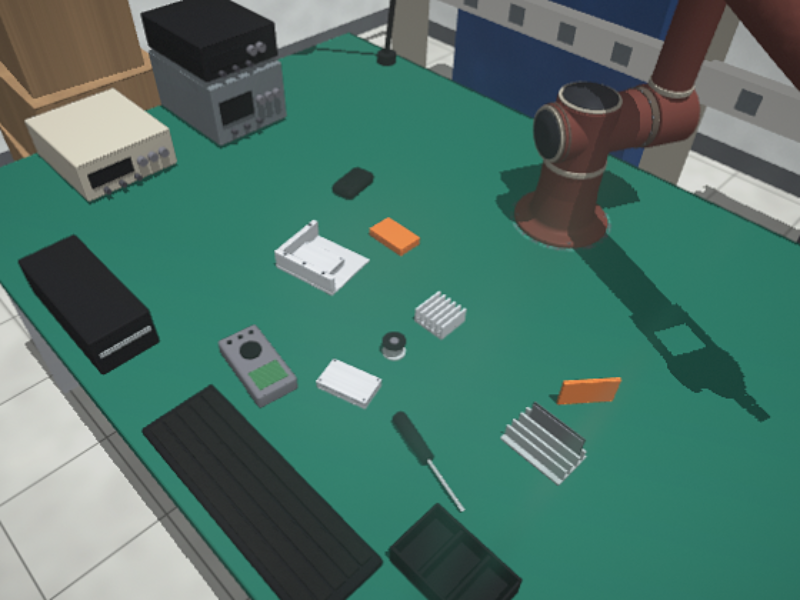

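The top view (800 px wide) shows these things:
- Rack at (222,291), with the dark sheet in its lower slot at (220,298).
- Upper module: smooth white plate at (378,218). The finned heat sink is at (377,334) and the spool at (379,273).
- Corner at (518,305), with the lower module inside it.
- Orange look-alikes at (220,355) and (494,388), to be left alone.

The grey sheet in the rack fits the description. The crop will confirm this.

```bash
python3 - <<'E'
from h import *
b=get_image("top");c=calibration("top")
hsv=cv2.cvtColor(b,cv2.COLOR_RGB2HSV)
m=((hsv[...,1]<60)&(hsv[...,2]>110)).astype(np.uint8)
m=cv2.morphologyEx(m,cv2.MORPH_CLOSE,np.ones((5,5)))
n,l,s,ce=cv2.connectedComponentsWithStats(m)
for i in range(1,n):
  x,y,w,h,A=s[i]
  if A>100 and 100<y<300 and 100<x<450:
    (cx,cy),wh,a=cv2.minAreaRect(np.argwhere(l==i)[:,::-1].astype(np.float32))
    print(A,np.round([cx,cy,*wh,a],1),"z0",at(c,(cx,cy),0).round(3),"z.02",at(c,(cx,cy),.02).round(3))
o=ctrl.get_obs();R=Ro.from_rotvec(o['tool_rot']).as_matrix();print(R.round(3))
w=calibration("wrist");Rw=np.array(w["R"]);p=-Rw.T@np.array(w["t"])
print("cam in tool",(R.T@(p-o['tool_pos'])).round(4),(R.T@Rw.T).round(3),w["mtx"][0,0],w["k1"])
cr=np.hstack([cv2.resize(b[180:230,125:190],None,fx=6,fy=6,interpolation=2),cv2.resize(b[180:230,325:390],None,fx=6,fy=6,interpolation=2)])
save('crop1',cr)
E
```

```text
983 [312.7 119.3  54.1  26.    8.4] z0 [ 0.783 -0.12   0.   ] z.02 [ 0.778 -0.118  0.02 ]
768 [264.1 152.5  21.8  35.5  72.6] z0 [0.682 0.024 0.   ] z.02 [0.678 0.024 0.02 ]
2568 [362.  212.5  46.7  55.3  78.4] z0 [ 0.505 -0.263  0.   ] z.02 [ 0.504 -0.26   0.02 ]
1141 [154.5 203.   26.   43.   90. ] z0 [0.532 0.346 0.   ] z.02 [0.53  0.341 0.02 ]
663 [262.5 233.5  25.   25.   90. ] z0 [0.443 0.028 0.   ] z.02 [0.443 0.027 0.02 ]
[[-0.951  0.309  0.   ]
 [ 0.309  0.951  0.   ]
 [ 0.     0.    -1.   ]]
cam in tool [ 0.0841 -0.0011 -0.1424] [[-0.    -0.945 -0.328]
 [ 1.     0.    -0.001]
 [ 0.001 -0.328  0.945]] 348.45971658878125 -0.032847134061548995
```

View pics/crop1.png

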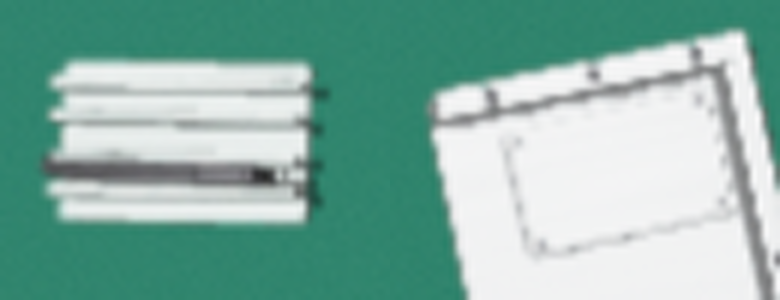

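The crop shows the grey sheet in the near slot at crop (160,170) and the lower module inside the corner, outlined by dotted lines at crop (620,160). The long wall is at the top, so the corner's yaw is about +12°. Next I move over the rack for a closer look.

```bash
python3 -m creep '[[1,-0.042,-0.0155,0.0056,0,0,0],[1,-0.042,-0.0155,0.0056,0,0,0],[1,-0.042,-0.0155,0.0056,0,0,0],[1,-0.042,-0.0155,0.0056,0,0,0],[1,-0.042,-0.0155,0.0056,0,0,0],[1,-0.042,-0.0155,0.0056,0,0,0],[1,-0.042,-0.0155,0.0056,0,0,0],[1,-0.042,-0.0155,0.0056,0,0,0],[1,-0.042,-0.0155,0.0056,0,0,0],[1,0,0,0,0,0,8],[1,0,0,0,0,0,8],[1,0,0,0,0,0,8],[1,0,0,0,0,0,8],[1,0,0,0,0,0,8],[1,0,0,0,0,0,8],[1,0,0,0,0,0,8],[1,0,0,0,0,0,8],[1,0,0,0,0,0,8],[1,0,0,0,0,0,0]]'
cat >> h.py <<'E'
def to(p,yaw=None):
    "tool-axis shift to world TCP p, and turn about tool z (deg) so tool y is at world angle yaw (mod 180)"
    o=ctrl.get_obs();R=Ro.from_rotvec(o['tool_rot']).as_matrix()
    y=np.degrees(np.arctan2(R[1,1],R[0,1]))
    print("t",round(o['t'],2),"tcp",o['tool_pos'].round(4),"yaw",round(y,2),"tilt",R[:,2].round(3),"shift",(R.T@(np.array(p)-o['tool_pos'])).round(4),"turn",None if yaw is None else round(-((yaw-y+90)%180-90),2),"F",o['contact_force'].round(2),"open",round(o['opening'],4),"q6",round(o['q'][5],2))
E
python3 - <<'E'
from h import *
to([.513,.343,.18],0)
b=get_image("wrist");save('w1',b)
E
```

```text
t: 2.75
tool_pos: [0.5094, 0.3451, 0.1809]
tool_rot: [2.221, 2.222, 0.0]
contact_force: [0.1, -0.7, 0.4]
opening: 0.0855
t 2.75 tcp [0.5094 0.3451 0.1809] yaw 0.04 tilt [ 0.  0. -1.] shift [-0.0021  0.0036  0.0009] turn 0.04 F [ 0.06 -0.66  0.44] open 0.0855 q6 0.47
```

View pics/w1.png

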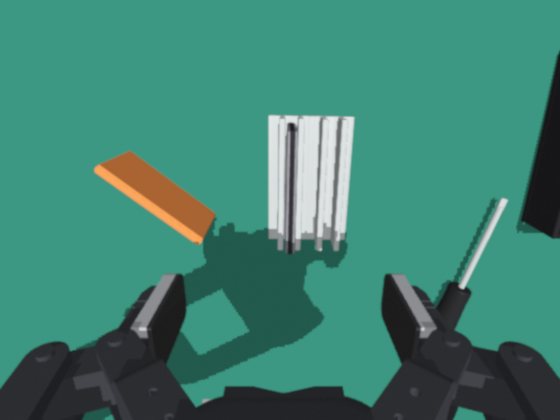

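The rack is in view, and the sheet's top edge runs from (292,124) to (290,250). The orange look-alike is at (155,195).

```bash
python3 - <<'E'
from h import *
c=calibration("wrist");im=cv2.imread('pics/w1.png')
for uv,z in [((292,124),.065),((290,250),.065),((268.5,116),0),((354,116),0)]: print(uv,at(c,uv,z).round(4))
g=im.astype(int)
for r in (140,165,190,215,235):
  row=g[r,275:310].max(1);i=np.where(row<90)[0]
  print(r,i.min()+275,i.max()+275,at(c,((i.min()+i.max())/2+275,r),.065).round(4))
for col in (290,291,292):
  i=np.where(g[100:265,col].max(1)<110)[0]+100;print(col,i.min(),i.max(),at(c,(col,i.min()),.065).round(4),at(c,(col,i.max()),.065).round(4))
E
```

```text
(292, 124) [0.5158 0.4004 0.065 ]
(290, 250) [0.5153 0.2987 0.065 ]
(268.5, 116) [0.496  0.4004 0.    ]
(354, 116) [0.5734 0.4007 0.    ]
140 291 293 [0.5159 0.3888 0.065 ]
165 290 293 [0.5157 0.37   0.065 ]
190 290 292 [0.5155 0.3503 0.065 ]
215 289 292 [0.5154 0.3295 0.065 ]
235 289 291 [0.5151 0.3122 0.065 ]
290 123 264 [0.5143 0.4012 0.065 ] [0.5154 0.2857 0.065 ]
291 123 264 [0.515  0.4012 0.065 ] [0.5162 0.2857 0.065 ]
292 123 264 [0.5158 0.4012 0.065 ] [0.5171 0.2857 0.065 ]
```

```bash
python3 -m creep '[[0.4,0.005,0.006,0.02,0,0,0],[0.4,0,0,0.03,0,0,0],[0.4,0,0,0.03,0,0,0],[0.4,0,0,0.03,0,0,0],[0.4,0,0,0.02,0,0,0],[0.4,0,0,0.015,0,0,0],[0.4,0,0,0,0,0,0],[0,0,0,0,0,0,0],[0,0,0,0,0,0,0],[0,0,0,0,0,0,0],[0,0,0,0,0,0,0],[0,0,0,0,0,0,0]]' 30
```

```text
t: 4.0
tool_pos: [0.5162, 0.3507, 0.0377]
tool_rot: [2.22, 2.222, 0.004]
contact_force: [-0.6, 0.0, 6.3]
opening: 0.0075
```

```bash
python3 -m creep '[[0,0,0,-0.01,0,0,0],[0,0,0,-0.02,0,0,0],[0,0,0,-0.03,0,0,0],[0,0,0,-0.04,0,0,0],[0,0,0,0,0,0,0]]'; python3 - <<'E'
from h import *
to([.50,.18,.032],0)
E
```

```text
t: 4.5
tool_pos: [0.5192, 0.352, 0.1438]
tool_rot: [2.218, 2.219, 0.019]
contact_force: [0.8, -0.5, 0.2]
opening: 0.008
t 4.5 tcp [0.5192 0.352  0.1438] yaw 0.03 tilt [ 0.012  0.006 -1.   ] shift [-0.1726 -0.0206  0.1106] turn 0.03 F [ 0.8  -0.45  0.19] open 0.008 q6 0.48
```

```bash
python3 -m creep '[[0,-0.03,-0.003,0,0,0,0],[0,-0.04,-0.004,0,0,0,0],[0,-0.04,-0.004,0,0,0,0],[0,-0.04,-0.004,0,0,0,0],[0,-0.022,-0.004,0,0,0,0],[0,0,0,0.03,0,0,0],[0,0,0,0.03,0,0,0],[0,0,0,0.02,0,0,0],[0,0,0,0,0,0,0],[0,0,0,0,0,0,0],[0,0,0,0,0,0,0],[0,0,0,0,0,0,0]]'; python3 - <<'E'
from h import *
to([.50,.18,.032],0)
E
```

```text
t: 5.7
tool_pos: [0.4977, 0.1784, 0.0577]
tool_rot: [2.22, 2.221, 0.004]
contact_force: [-0.1, 0.6, -0.2]
opening: 0.0075
t 5.7 tcp [0.4977 0.1784 0.0577] yaw 0.03 tilt [ 0.003  0.001 -1.   ] shift [0.0016 0.0022 0.0257] turn 0.03 F [-0.06  0.57 -0.22] open 0.0075 q6 0.2
```

```bash
python3 -m creep '[[0,0,0,0.012,0,0,0],[0,0,0,0.008,0,0,0],[0,0,0,0.003,0,0,0],[0,0,0,0.001,0,0,0],[0,0,0,0.001,0,0,0],[0,0,0,0,0,0,0],[0,0,0,0,0,0,0],[0,0,0,0,0,0,0]]'
```

```text
t: 6.5
tool_pos: [0.4966, 0.178, 0.0326]
tool_rot: [-2.22, -2.222, 0.002]
contact_force: [-6.2, -1.9, 13.7]
opening: 0.0077
```

```bash
python3 -m creep '[[0.3,0,0,0,0,0,0],[0.3,0,0,0,0,0,0],[0.3,0,0,0,0,0,0],[0.3,0,0,-0.01,0,0,0],[0.3,0,0,-0.03,0,0,0],[0.3,0,0,-0.03,0,0,0],[0,0,-0.02,0,0,0,0],[0,0,-0.025,0,0,0,0],[0,0,0,0.025,0,0,0],[0,0,0,0.025,0,0,0],[0,0,0,0,0,0,0],[0,0,0.015,0,0,0,0],[0,0,0.01,0,0,0,0],[0,0,0.008,0,0,0,0],[0,0,0.008,0,0,0,0],[0,0,0.008,0,0,0,0],[0,0,0,0,0,0,0]]'
python3 - <<'E'
from h import *
to([.53,.178,.2],0)
b=get_image("wrist");save('w2',b)
E
```

```text
t: 8.2
tool_pos: [0.5016, 0.1781, 0.0513]
tool_rot: [2.221, 2.221, 0.001]
contact_force: [0.0, -0.1, -0.0]
opening: 0.0001
t 8.2 tcp [0.5016 0.1781 0.0513] yaw 0.0 tilt [ 0.001  0.    -1.   ] shift [-1.000e-04  2.850e-02 -1.487e-01] turn 0.0 F [ 0.   -0.13 -0.01] open 0.0001 q6 0.2
```

View pics/w2.png

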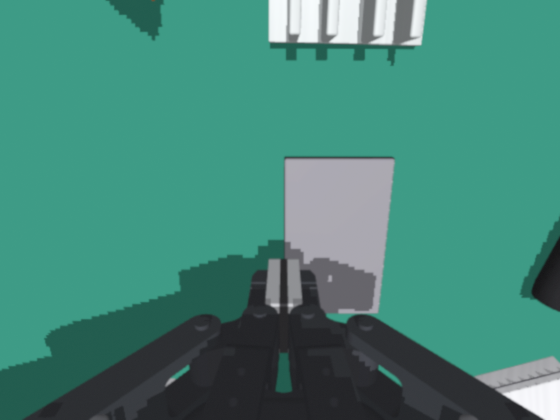

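The sheet lies flat on the bare bench. Its top-face corners are at (285,157), (394,157) and (378,313), and the rack behind it is undisturbed.

```bash
python3 - <<'E'
from h import *
c=calibration("wrist");b=get_image("wrist").astype(int)
print(b[200,330],b[200,200])
sat=b.max(2)-b.min(2);m=sat<45
for r in (175,200,225,245):
  i=np.where(m[r,270:410])[0]+270;print(r,i.min(),i.max(),at(c,(i.min()-.5,r),.008).round(4),at(c,(i.max()+.5,r),.008).round(4))
for col in (300,340,350,360,370):
  i=np.where(m[140:330,col])[0]+140;print(col,i.min(),i.max(),at(c,(col,i.min()-.5),.008).round(4),at(c,(col,i.max()+.5),.008).round(4))
E
```

```text
[171 169 177] [ 62 155 134]
175 286 394 [0.5023 0.2139 0.008 ] [0.5622 0.214  0.008 ]
200 285 391 [0.5018 0.1995 0.008 ] [0.562  0.1995 0.008 ]
225 285 389 [0.5018 0.1843 0.008 ] [0.5624 0.1843 0.008 ]
245 285 386 [0.5018 0.1716 0.008 ] [0.562  0.1715 0.008 ]
300 157 329 [0.5101 0.2242 0.008 ] [0.512  0.1111 0.008 ]
340 157 329 [0.5317 0.2242 0.008 ] [0.5379 0.111  0.008 ]
350 157 329 [0.5371 0.2242 0.008 ] [0.5444 0.111  0.008 ]
360 157 329 [0.5425 0.2242 0.008 ] [0.5509 0.1109 0.008 ]
370 157 329 [0.5479 0.2242 0.008 ] [0.5574 0.1109 0.008 ]
```

```bash
python3 -m creep '[[0,0,0,-0.04,0,0,0],[0,0,0,-0.04,0,0,0],[0,-0.04,0.002,-0.04,0,0,0],[0,-0.045,0.002,0,0,0,0],[0,-0.045,0.002,0,0,0,0],[0,-0.045,0.002,0,0,0,0],[0,-0.045,0.002,0,0,0,0],[0,-0.045,0.002,0,0,0,0],[0,-0.045,0.002,0,0,0,0],[0,-0.045,0.002,0,0,0,0],[0,-0.045,0.002,0,0,0,0],[0,-0.025,0.002,0,0,0,-6],[0,0,0,0,0,0,-6],[0,0,0,0,0,0,0],[0,0,0,0,0,0,0]]'
python3 - <<'E'
from h import *
to([.52,-.25,.17],12)
b=get_image("wrist");save('w3',b);c=calibration("wrist");import pickle;pickle.dump(c,open('c3','wb'))
save('w3b',cv2.resize(b,(800,600),interpolation=cv2.INTER_CUBIC))
E
```

```text
t: 9.8
tool_pos: [0.52, -0.2417, 0.1659]
tool_rot: [-1.978, -2.439, -0.0]
contact_force: [0.5, -0.2, -0.4]
opening: 0.0001
t 9.8 tcp [ 0.52   -0.2417  0.1659] yaw 11.91 tilt [-0.001  0.001 -1.   ] shift [-0.0081 -0.0017 -0.0041] turn -0.09 F [ 0.52 -0.2  -0.39] open 0.0001 q6 -0.77
```

View pics/w3b.png

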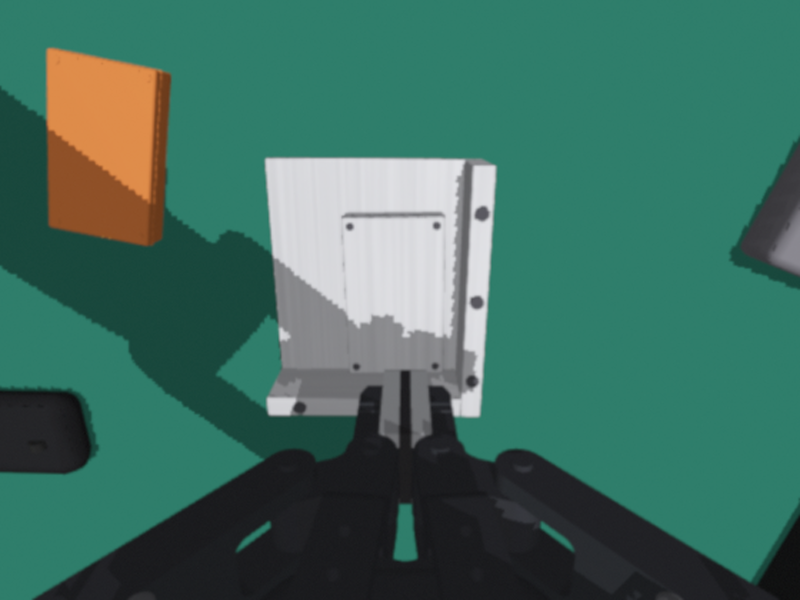

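View: the corner's long wall is on the right, with its top's outer edge running (495,165)–(481,416), and the short wall is at the bottom. The lower module's top face is at (343,216)–(444,216)–(349,368), clear of both walls.

```bash
cat > fit.py <<'E'
from h import *
def fit(loc,w):
    loc=np.array(loc);w=np.array(w);lc=loc.mean(0);wc=w.mean(0);a=loc-lc;b=w-wc
    th=np.arctan2((a[:,0]*b[:,1]-a[:,1]*b[:,0]).sum(),(a*b).sum());R=np.array([[np.cos(th),-np.sin(th)],[np.sin(th),np.cos(th)]])
    t=wc-R@lc; return th,R,t,(w-(loc@R.T+t))
E
python3 - <<'E'
from fit import *
import pickle;c=pickle.load(open('c3','rb'))
f=lambda u,v,z:at(c,(u*.7,v*.7),z)[:2]
w=[f(495,165,.046),f(481,416,.046),f(268,415,.046),f(265,158,.006)]
th,R,t,e=fit([[.065,.075],[.065,-.075],[-.065,-.075],[-.065,.075]],w)
print("corner",np.degrees(th),t.round(4));print(e.round(4))
ci=t+R@[.053,-.063];print("corner_in",ci)
L=[f(343,216,.026),f(444,216,.026),f(349,369,.026)]
print("lower pts in corner_in",((np.array(L)-ci)@R).round(4))
E
```

```text
corner 11.740325495453327 [ 0.5048 -0.2585]
[[-0.0004 -0.0003]
 [ 0.0004  0.0002]
 [-0.0003 -0.    ]
 [ 0.0004  0.0001]]
corner_in [ 0.56951634 -0.30938411]
lower pts in corner_in [[-0.0701  0.1073]
 [-0.0124  0.1075]
 [-0.0699  0.0094]]
```

```bash
python3 -m creep '[[1,0,0,0,0,0,6],[1,0,0,0,0,0,6],[1,0.045,0.001,0,0,0,0],[1,0.045,0.001,0,0,0,0],[1,0.045,0.001,0,0,0,0],[1,0.045,0.001,0,0,0,0],[1,0.045,0.001,0,0,0,0],[1,0.045,0.001,0,0,0,0],[1,0.045,0.001,0,0,0,0],[1,0.045,0.001,0,0,0,0],[1,0.035,0.001,0.04,0,0,0],[1,0.015,0.001,0.04,0,0,0],[1,0,0,0.03,0,0,0],[1,0,0,0.02,0,0,0],[1,0,0,0,0,0,0],[1,0,0,0,0,0,0]]'
python3 - <<'E'
from h import *
to([.532,.173,-.004],0)
E
```

```text
t: 11.45
tool_pos: [0.5299, 0.1661, 0.039]
tool_rot: [-2.221, -2.222, 0.0]
contact_force: [-0.2, 0.4, -0.5]
opening: 0.0854
t 11.45 tcp [0.5299 0.1661 0.039 ] yaw 0.03 tilt [-0. -0. -1.] shift [0.0069 0.0021 0.043 ] turn 0.03 F [-0.16  0.38 -0.46] open 0.0854 q6 0.17
```

```bash
python3 -m creep '[[0.85,0.007,0.002,0.015,0,0,0],[0.82,0,0,0.012,0,0,0],[0.8,0,0,0.008,0,0,0],[0.8,0,0,0.004,0,0,0],[0.8,0,0,0.002,0,0,0],[0.8,0,0,0,0,0,0],[0.8,0,0,0,0,0,0]]'
```

```text
t: 12.15
tool_pos: [0.5325, 0.1727, -0.0019]
tool_rot: [2.221, 2.221, 0.001]
contact_force: [-0.7, 0.1, -0.4]
opening: 0.0685
```

```bash
python3 -m creep '[[0.8,0,0,0.002,0,0,0],[0.8,0,0,0.001,0,0,0],[0.8,0,0,0,0,0,0],[0.6,0,0,0,0,0,0],[0.6,0,0,0,0,0,0],[0.6,0,0,0,0,0,0],[0.6,0,0,0,0,0,0],[0.6,0,0,0,0,0,0]]' 30; python3 - <<'E'
from h import *
to([.532,.173,.1],0)
E
```

```text
t: 12.95
tool_pos: [0.5329, 0.1728, -0.0047]
tool_rot: [2.22, 2.221, 0.002]
contact_force: [1.1, 0.3, 5.4]
opening: 0.0588
t 12.95 tcp [ 0.5329  0.1728 -0.0047] yaw 0.02 tilt [ 0.001  0.    -1.   ] shift [ 0.0002 -0.0007 -0.1047] turn 0.02 F [1.1  0.34 5.37] open 0.0588 q6 0.18
```

```bash
python3 -m creep '[[0.6,0,0,-0.01,0,0,0],[0.6,0,0,-0.02,0,0,0],[0.6,0,0,-0.03,0,0,0],[0.6,0,0,-0.04,0,0,0],[0.6,-0.03,-0.002,-0.02,0,0,0],[0.6,-0.04,-0.003,0,0,0,0],[0.6,-0.045,-0.003,0,0,0,0],[0.6,-0.045,-0.003,0,0,0,0],[0.6,-0.045,-0.003,0,0,0,0],[0.6,-0.045,-0.003,0,0,0,0],[0.6,-0.045,-0.003,0,0,0,0],[0.6,-0.045,-0.003,0,0,0,0],[0.6,-0.045,-0.003,0,0,0,0],[0.6,-0.03,-0.003,0,0,0,-3.7],[0.6,-0.018,-0.002,0,0,0,-4],[0.6,0,0,0,0,0,-4],[0.6,0,0,0,0,0,0],[0.6,0,0,0,0,0,0],[0.6,0,0,0,0,0,0]]'; python3 - <<'E'
from h import *
to([.5021,-.2601,.023],11.74)
b=get_image("wrist");save('w4',b)
E
```

```text
t: 14.85
tool_pos: [0.5023, -0.2598, 0.1144]
tool_rot: [-1.983, -2.436, 0.0]
contact_force: [-0.3, -0.0, -0.4]
opening: 0.0588
t 14.85 tcp [ 0.5023 -0.2598  0.1144] yaw 11.71 tilt [-0.001  0.    -1.   ] shift [-0.0003 -0.0002  0.0914] turn -0.03 F [-0.32 -0.03 -0.44] open 0.0588 q6 -0.81
```

View pics/w4.png

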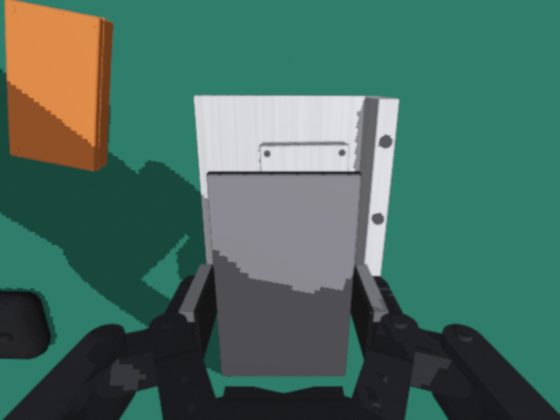

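The sheet is held level and square over the corner, with its face at (208,172)–(360,172)–(345,375). Lowering it now.

```bash
python3 -m creep '[[0.6,0,0,0.03,0,0,0],[0.6,0,0,0.03,0,0,0],[0.6,0,0,0.02,0,0,0],[0.6,0,0,0.008,0,0,0],[0.6,0,0,0.002,0,0,0],[0.6,0,0,0.0015,0,0,0],[0.6,0,0,0,0,0,0],[0.6,0,0,0,0,0,0],[0.6,0,0,0,0,0,0]]'
```

```text
t: 15.8
tool_pos: [0.503, -0.2608, 0.0241]
tool_rot: [1.982, 2.435, 0.0]
contact_force: [0.5, 0.7, -0.1]
opening: 0.0591
```

```bash
python3 -m creep '[[0.6,0,0,0.001,0,0,0],[0.6,0,0,0.001,0,0,0],[0.6,0,0,0.001,0,0,0],[0.6,0,0,0,0,0,0],[0.6,0,0,0,0,0,0]]'
```

```text
t: 16.3
tool_pos: [0.5027, -0.2605, 0.0212]
tool_rot: [-1.983, -2.437, -0.0]
contact_force: [-2.9, 1.3, 7.0]
opening: 0.0591
```

```bash
python3 -m creep '[[0.8,0,0,0,0,0,0],[0.8,0,0,0,0,0,0],[0.8,0,0,0,0,0,0],[0.8,0,0,-0.01,0,0,0],[0.8,0,0,-0.03,0,0,0],[0.8,0,0,-0.04,0,0,0],[0.8,0.04,0,-0.04,0,0,0],[0,0.04,0,0,0,0,0],[0,0,0,0,0,0,0],[0,0,0,0,0,0,0],[0,0,0,0,0,0,0]]'; cat > look.py <<'E'
from h import *
import sys,pickle
to([0,0,0],11.74)
b=get_image("wrist");n=sys.argv[1];pickle.dump((calibration("wrist"),b),open(n+'.pkl','wb'))
save(n,cv2.resize(b,(800,600),interpolation=cv2.INTER_CUBIC))
E
python3 look.py w5
```

```text
t: 17.4
tool_pos: [0.4871, -0.1871, 0.1353]
tool_rot: [-1.983, -2.436, 0.001]
contact_force: [-0.3, -1.0, -0.3]
opening: 0.01
t 17.4 tcp [ 0.4871 -0.1871  0.1353] yaw 11.7 tilt [-0. -0. -1.] shift [ 0.282  -0.439   0.1354] turn -0.04 F [-0.29 -1.02 -0.26] open 0.01 q6 -0.71
```

View pics/w5.png

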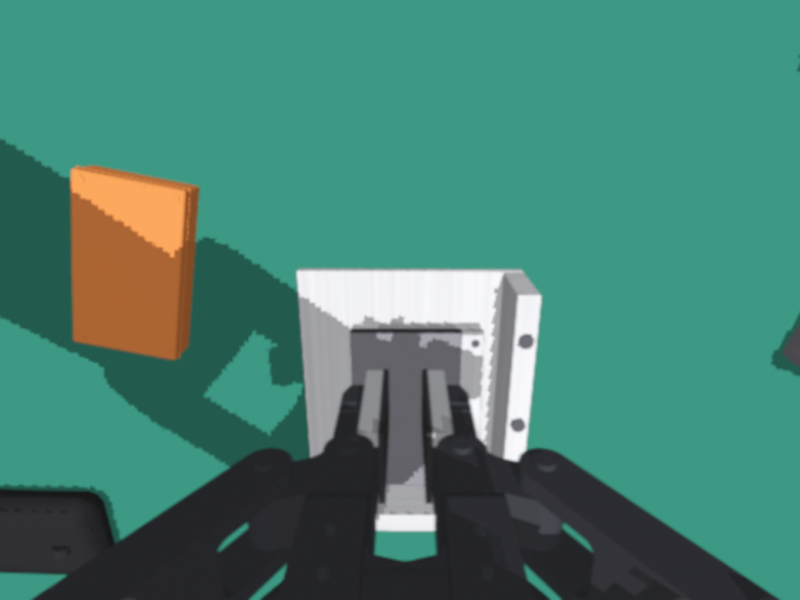

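The sheet rests on the lower case at (352,330), and the fingers are clear. Next: shut the fingers and push in the corner's −y direction.

```bash
python3 -m creep '[[0,0.004,0.008,0.04,0,0,0],[0,0,0,0.04,0,0,0],[0,0,0,0.03,0,0,0],[0,0,0,0.013,0,0,0],[0,0,0,0,0,0,0],[0,-0.008,0,0,0,0,0],[0,-0.006,0,0,0,0,0],[0,-0.003,0,0,0,0,0],[0,-0.003,0,0,0,0,0],[0,-0.003,0,0,0,0,0],[0,-0.002,0,0,0,0,0],[0,0,0,0,0,0,0],[0,0,0,0,0,0,0]]'; cat > where.py <<'E'
from h import *
o=ctrl.get_obs();a=np.radians(11.74);R=np.array([[np.cos(a),-np.sin(a)],[np.sin(a),np.cos(a)]])
print("corner_in frame: tcp",((o['tool_pos'][:2]-[.5695,-.3094])@R).round(4),o['tool_pos'][2].round(4),"F",(o['contact_force'][:2]@R).round(2),o['contact_force'][2].round(2),"t",round(o['t'],2),"open",round(o['opening'],4))
E
python3 where.py
```

```text
t: 18.75
tool_pos: [0.4992, -0.2057, 0.0124]
tool_rot: [1.983, 2.437, -0.001]
contact_force: [-0.8, -0.6, -0.7]
opening: -0.0
corner_in frame: tcp [-0.0477  0.1158] 0.0124 F [-0.91 -0.43] -0.67 t 18.75 open -0.0
```

```bash
python3 -m creep '[[0,-0.0015,0,0,0,0,0],[0,-0.0015,0,0,0,0,0],[0,-0.001,0,0,0,0,0],[0,-0.0005,0,0,0,0,0],[0,0,0,0,0,0,0],[0,0,0,0,0,0,0]]';python3 where.py
```

```text
t: 19.35
tool_pos: [0.4998, -0.2085, 0.0123]
tool_rot: [-1.981, -2.434, -0.003]
contact_force: [-1.8, 7.3, 3.7]
opening: 0.0002
corner_in frame: tcp [-0.0477  0.113 ] 0.0123 F [-0.29  7.48] 3.72 t 19.35 open 0.0002
```

```bash
python3 -m creep '[[0,-0.001,0,0,0,0,0],[0,-0.001,0,0,0,0,0],[0,0,0,0,0,0,0],[0,0,0,0,0,0,0]]';python3 where.py; python3 -m creep '[[0,0.01,0,0,0,0,0],[0,0.03,0,0,0,0,0],[0,0.03,0,-0.04,0,0,0],[0,0.02,0,-0.04,0,0,0],[0,0,0,-0.04,0,0,0],[0,0,0,0,0,0,0],[0,0,0,0,0,0,0],[0,0,0,0,0,0,0]]'; python3 look.py w6
```

```text
t: 19.75
tool_pos: [0.4999, -0.2086, 0.0124]
tool_rot: [-1.979, -2.431, -0.006]
contact_force: [-4.2, 13.7, 8.9]
opening: -0.0001
corner_in frame: tcp [-0.0477  0.1129] 0.0124 F [-1.29 14.26] 8.86 t 19.75 open -0.0001
t: 20.55
tool_pos: [0.4815, -0.1238, 0.1311]
tool_rot: [-1.982, -2.435, 0.001]
contact_force: [0.0, -0.0, -0.8]
opening: 0.0
t 20.55 tcp [ 0.4815 -0.1238  0.1311] yaw 11.7 tilt [-0.002  0.    -1.   ] shift [ 0.2188 -0.4462  0.132 ] turn -0.04 F [ 0.04 -0.01 -0.78] open 0.0 q6 -0.61
```

View pics/w6.png

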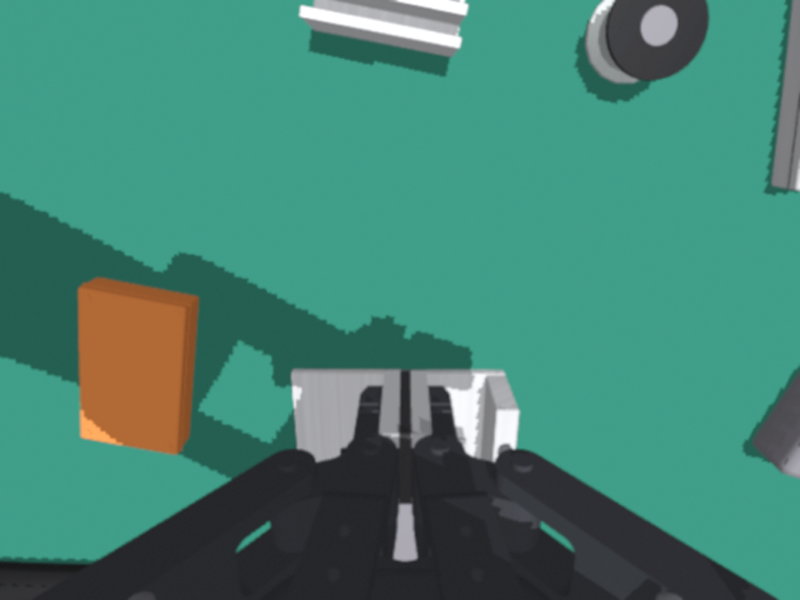

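The fingers hide the stack in this view; only the spool (655,25), the heat sink (385,25) and the base plate (400,400) show. Going round to the −x side.

```bash
python3 -m creep '[[0,-0.03,-0.019,0,0,0,0],[0,-0.04,-0.019,0,0,0,0],[0,-0.04,-0.019,0,0,0,0],[0,-0.04,-0.02,0,0,0,0],[0,0,0,0,0,0,-8.2],[0,0,0,0,0,0,-8.2],[0,0,0,0,0,0,-8.2],[0,0,0,0,0,0,-8.2],[0,0,0,0,0,0,-8.2],[0,0,0,0,0,0,-8.2],[0,0,0,0,0,0,-8.2],[0,0,0,0,0,0,-8.2],[0,0,0,0,0,0,-8.2],[0,0,0,0,0,0,-8.2],[0,0,0,0,0,0,-8],[0,0,0,0,0,0,0],[0,0,0,0,0,0,0]]';python3 where.py; python3 look.py w7
```

```text
t: 22.3
tool_pos: [0.4368, -0.2861, 0.1311]
tool_rot: [0.316, -3.124, -0.003]
contact_force: [0.0, 0.4, -0.1]
opening: 0.0001
corner_in frame: tcp [-0.1252  0.0499] 0.1311 F [0.13 0.38] -0.12 t 22.3 open 0.0001
t 22.3 tcp [ 0.4368 -0.2861  0.1311] yaw 101.54 tilt [-0.002  0.001 -1.   ] shift [0.3705 0.3674 0.1323] turn 89.8 F [ 0.05  0.4  -0.12] open 0.0001 q6 -2.49
```

View pics/w7.png

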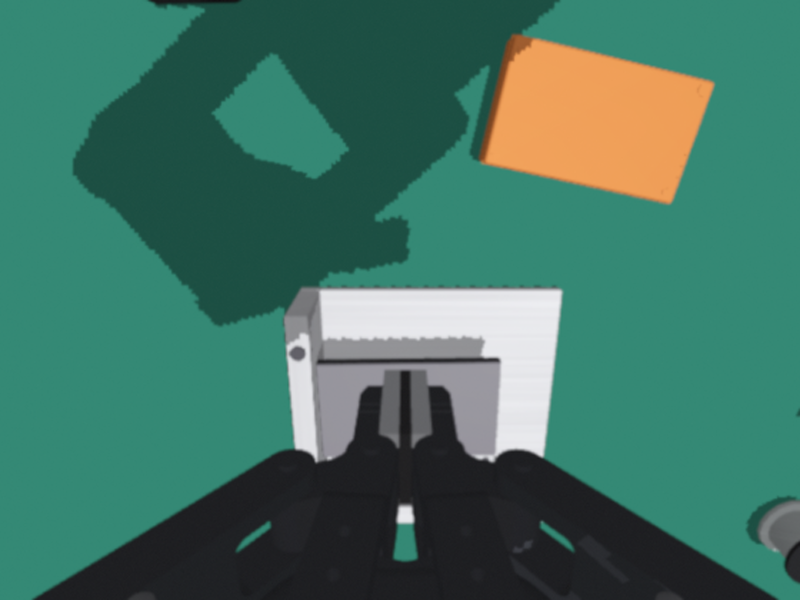

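Sheet seen from the −x side: face (318,360)–(500,360), with its left edge at the short wall. Now I push in +x.

```bash
python3 -m creep '[[0,0.005,0,0.04,0,0,0],[0,0,0,0.04,0,0,0],[0,0,0,0.03,0,0,0],[0,0,0,0.009,0,0,0],[0,0,0,0,0,0,0],[0,-0.01,0,0,0,0,0],[0,-0.01,0,0,0,0,0],[0,-0.006,0,0,0,0,0],[0,-0.006,0,0,0,0,0],[0,-0.006,0,0,0,0,0],[0,-0.006,0,0,0,0,0],[0,-0.005,0,0,0,0,0],[0,-0.004,0,0,0,0,0],[0,-0.002,0,0,0,0,0],[0,0,0,0,0,0,0],[0,0,0,0,0,0,0]]';python3 where.py
```

```text
t: 23.95
tool_pos: [0.4865, -0.2761, 0.0134]
tool_rot: [-0.32, 3.125, 0.0]
contact_force: [0.5, 0.3, 0.3]
opening: 0.0004
corner_in frame: tcp [-0.0745  0.0495] 0.0134 F [0.55 0.14] 0.29 t 23.95 open 0.0004
```

```bash
python3 -m creep '[[0,-0.001,0,0,0,0,0],[0,-0.001,0,0,0,0,0],[0,-0.001,0,0,0,0,0],[0,0,0,0,0,0,0],[0,0,0,0,0,0,0]]';python3 where.py
```

```text
t: 24.45
tool_pos: [0.4889, -0.2754, 0.0133]
tool_rot: [0.321, -3.124, -0.001]
contact_force: [-3.7, -0.9, 1.1]
opening: -0.0001
corner_in frame: tcp [-0.072   0.0497] 0.0133 F [-3.8  -0.15] 1.11 t 24.45 open -0.0001
```

```bash
python3 -m creep '[[0,-0.001,0,0,0,0,0],[0,-0.001,0,0,0,0,0],[0,0,0,0,0,0,0],[0,0,0,0,0,0,0]]';python3 where.py;  python3 -m creep '[[0,0.01,0,0,0,0,0],[0,0.02,0,0,0,0,0],[0,0,0,-0.04,0,0,0],[0,0,0,-0.04,0,0,0],[0,-0.04,0,-0.04,0,0,0],[0,-0.04,0,-0.02,0,0,0],[0,-0.04,0,0,0,0,0],[0,-0.02,0,0,0,0,0],[0,0,0,0,0,0,0],[0,0,0,0,0,0,0]]';python3 where.py; python3 look.py w8
```

```text
t: 24.85
tool_pos: [0.4893, -0.275, 0.0133]
tool_rot: [0.321, -3.12, -0.002]
contact_force: [-10.1, 0.2, 7.1]
opening: 0.0002
corner_in frame: tcp [-0.0715  0.05  ] 0.0133 F [-9.88  2.22] 7.1 t 24.85 open 0.0002
t: 25.85
tool_pos: [0.5942, -0.2536, 0.1484]
tool_rot: [0.321, -3.125, -0.0]
contact_force: [-0.8, -0.4, 0.1]
opening: -0.0004
corner_in frame: tcp [0.0356 0.0496] 0.1484 F [-0.84 -0.24] 0.14 t 25.85 open -0.0004
t 25.85 tcp [ 0.5942 -0.2536  0.1484] yaw 101.75 tilt [-0.  0. -1.] shift [0.5302 0.3692 0.1485] turn -89.99 F [-0.77 -0.41  0.14] open -0.0004 q6 -2.29
```

View pics/w8.png

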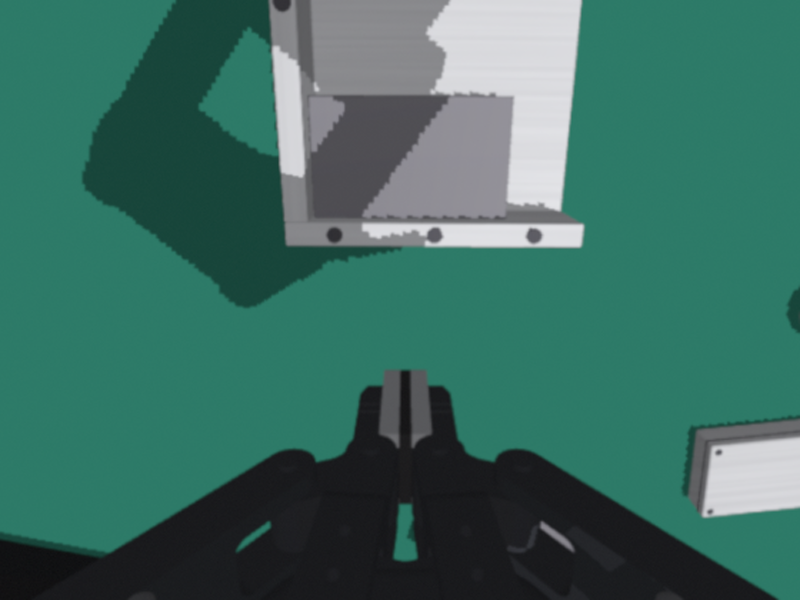

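The sheet's face is at (309,95)–(514,97)–(507,217), close to both walls. The upper module is visible at the right edge, around (709,437). I check the fit with numbers.

```bash
python3 - <<'E'
from fit import *
import pickle;c,b=pickle.load(open('w8.pkl','rb'))
f=lambda u,v,z:at(c,(u*.7,v*.7),z)[:2]
w=[f(583.5,247,.046),f(286,246,.046)]
th,R,t,e=fit([[.065,.075],[.065,-.075]],w);print(np.degrees(th),t,e[0])
ci=t+R@[.053,-.063];print("ci",ci)
S=[f(309,95,.034),f(514,97,.034),f(507,217,.034),f(312,217,.034)]
print(((np.array(S)-ci)@R).round(4))
print("col 335",b[50:85,335].mean(1).astype(int));print("col 250",b[50:85,250].mean(1).astype(int))
print("row 110",b[110,345:385].mean(1).astype(int));print("row 130",b[130,345:385].mean(1).astype(int))
for x,y,z in[(-.06,.03,.034),(-.06,.03,.026),(-.06,.03,.006),(-.03,.1,.034),(-.03,.1,.026),(-.03,.1,.006)]:
  print(x,y,z,proj(c,[*(ci+R@[x,y]),z]).round(1))
E
```

```text
11.52535125408652 [ 0.50356987 -0.25805658] [-6.00436505e-05  2.94457026e-04]
ci [ 0.56808869 -0.30919679]
[[-0.0599  0.0013]
 [-0.0594  0.1003]
 [-0.0009  0.1008]
 [-0.0005 -0.0005]]
col 335 [220 221 221 220 219 218 218 218 218 218 218 218 218 215 202 173 134 123
 138 146 148 147 147 147 147 147 148 147 147 147 147 147 147 147 147]
col 250 [139 139 139 138 138 138 137 136 136 136 137 138 139 138 138 133 111  84
  79  81  81  81  81  81  81  81  82  81  80  80  81  80  80  80  80]
row 110 [148 147 147 147 147 147 147 147 147 148 151 170 199 215 219 219 218 219
 219 219 219 219 219 219 219 219 219 219 219 219 219 219 219 219 219 219
 219 219 219 220]
row 130 [147 147 147 147 147 147 148 148 149 160 195 219 224 225 225 225 225 225
 225 225 225 225 225 225 225 225 226 226 226 226 226 226 226 226 226 226
 226 226 226 226]
-0.06 0.03 0.034 [258.   66.4]
-0.06 0.03 0.026 [258.7  66.9]
-0.06 0.03 0.006 [260.5  68.2]
-0.03 0.1 0.034 [356.5 111.5]
-0.03 0.1 0.026 [354.3 110.7]
-0.03 0.1 0.006 [349.5 108.9]
```

```bash
python3 -m creep '[[1,-0.0227,0.0385,-0.004,0,0,0],[1,-0.0227,0.0385,-0.004,0,0,0],[1,-0.0227,0.0385,-0.004,0,0,0],[1,-0.0227,0.0385,-0.004,0,0,0],[1,-0.0227,0.0385,-0.004,0,0,0],[1,-0.0227,0.0385,-0.004,0,0,0],[1,0,0,0,0,0,8.4],[1,0,0,0,0,0,8.4],[1,0,0,0,0,0,8.4],[1,0,0,0,0,0,8.4],[1,0,0,0,0,0,8.4],[1,0,0,0,0,0,8.4],[1,0,0,0,0,0,8.4],[1,0,0,0,0,0,8.4],[1,0,0,0,0,0,8.4],[1,0,0,0,0,0,8.4],[1,0,0,0,0,0,0],[1,0,0,0,0,0,0]]'
python3 look.py w9; python3 - <<'E'
from h import *
import pickle;c,b=pickle.load(open('w9.pkl','rb'))
for r in models.search_frame("wrist","upper_module")[:3]: print(np.round(r["extent"]),r["conf"])
hsv=cv2.cvtColor(b,cv2.COLOR_RGB2HSV)
m=((hsv[...,1]<40)&(hsv[...,2]>170)).astype(np.uint8);m=cv2.morphologyEx(m,cv2.MORPH_CLOSE,np.ones((7,7)))
n,l,s,ce=cv2.connectedComponentsWithStats(m)
for i in range(1,n):
  if s[i][4]>1500:
    p=np.argwhere(l==i)[:,::-1].astype(np.float32);q=cv2.boxPoints(cv2.minAreaRect(p));h=cv2.convexHull(p.astype(np.int32))[:,0]
    print(s[i]); X=np.array([at(c,u,.02)[:2] for u in h],np.float32)*1000
    r=cv2.minAreaRect(X);print("rect mm",np.round(r[0],1),np.round(r[1],1),round(r[2],2))
E
```

```text
t: 27.7
tool_pos: [0.6802, -0.0005, 0.1727]
tool_rot: [-1.85, -2.539, 0.0]
contact_force: [0.8, -1.1, 0.0]
opening: 0.0856
t 27.7 tcp [ 6.802e-01 -5.000e-04  1.727e-01] yaw 17.84 tilt [-0.  0. -1.] shift [ 0.2089 -0.6473  0.1728] turn 6.1 F [ 0.77 -1.13  0.01] open 0.0856 q6 -0.42
[257.  96. 332. 213.] 0.7
[   0   17   72  107 4997]
rect mm [458.8  24.4] [57.6 74.8] 1.82
[ 258   98   73  115 7934]
rect mm [681.5  23.7] [59.4 99. ] 17.57
[   0  282  101   87 4551]
rect mm [ 496.1 -229.1] [106.4 112.2] 12.34
```

```bash
python3 -m creep '[[1,0.0226,0.0086,0.04,0,0,0.3],[1,0,0,0.04,0,0,0],[0.9,0,0,0.04,0,0,0],[0.85,0,0,0.03,0,0,0],[0.85,0,0,0.012,0,0,0],[0.85,0,0,0.002,0,0,0],[0.85,0,0,0,0,0,0],[0.85,0,0,0,0,0,0],[0.6,0,0,0,0,0,0],[0.6,0,0,0,0,0,0],[0.6,0,0,0,0,0,0],[0.6,0,0,0,0,0,0],[0.6,0,0,0,0,0,0]]' 40; python3 - <<'E'
from h import *
to([.6815,.0237,.009],17.57)
E
```

```text
t: 29.1
tool_pos: [0.684, 0.0241, 0.0118]
tool_rot: [1.857, 2.53, 0.003]
contact_force: [-0.6, 0.7, 6.4]
opening: 0.058
t 29.1 tcp [0.684  0.0241 0.0118] yaw 17.43 tilt [ 0.004 -0.    -1.   ] shift [ 0.0004 -0.0025  0.0027] turn -0.14 F [-0.64  0.67  6.41] open 0.058 q6 -0.38
```

```bash
python3 -m creep '[[0.85,0,0,0,0,0,0],[0.85,0,0,0,0,0,0],[0.85,0,0,0.001,0,0,0],[0.85,0,0,0,0,0,0]]'; python3 - <<'E'
from h import *
to([.6815,.0237,.009],17.57)
E
```

```text
t: 29.5
tool_pos: [0.6818, 0.0243, 0.0073]
tool_rot: [-1.859, -2.532, 0.001]
contact_force: [-1.2, 0.1, 1.3]
opening: 0.0729
t 29.5 tcp [0.6818 0.0243 0.0073] yaw 17.42 tilt [-0.001  0.    -1.   ] shift [-0.0005 -0.0004 -0.0017] turn -0.15 F [-1.19  0.15  1.33] open 0.0729 q6 -0.38
```

```bash
python3 -m creep '[[0.85,0,0,0.002,0,0,0],[0.85,0,0,0,0,0,0],[0.6,0,0,0,0,0,0],[0.6,0,0,0,0,0,0],[0.6,0,0,0,0,0,0],[0.6,0,0,0,0,0,0],[0.6,0,0,0,0,0,0]]'; python3 - <<'E'
from h import *
to([.6815,.0237,.009],17.57)
E
```

```text
t: 30.2
tool_pos: [0.6824, 0.0243, 0.0061]
tool_rot: [1.859, 2.532, 0.0]
contact_force: [0.8, 0.4, 1.3]
opening: 0.0592
t 30.2 tcp [0.6824 0.0243 0.0061] yaw 17.42 tilt [ 0.001 -0.    -1.   ] shift [-0.0003 -0.001  -0.0029] turn -0.15 F [0.8  0.36 1.28] open 0.0592 q6 -0.38
```

```bash
python3 -m creep '[[0.6,0,0,-0.01,0,0,0],[0.6,0,0,-0.02,0,0,0],[0.6,0,0,-0.03,0,0,0],[0.6,0,0,-0.04,0,0,0],[0.6,-0.0282,-0.0318,0,0,0,0],[0.6,-0.0282,-0.0318,0,0,0,0],[0.6,-0.0282,-0.0318,0,0,0,0],[0.6,-0.0282,-0.0318,0,0,0,0],[0.6,-0.0282,-0.0318,0,0,0,0],[0.6,-0.0282,-0.0318,0,0,0,0],[0.6,-0.0282,-0.0318,0,0,0,0],[0.6,-0.0282,-0.0318,0,0,0,0],[0.6,0,0,0,0,0,2.8],[0.6,0,0,0,0,0,2.8],[0.6,0,0,0,0,0,0],[0.6,0,0,0,0,0,0],[0.6,0,0,0,0,0,0]]'; python3 where.py; python3 - <<'E'
from h import *
to([.5071,-.267,.0405],11.74)
import pickle
b=get_image("wrist");c=calibration("wrist");save('w10',b)
for r in models.search_frame("wrist","upper_module")[:3]: print(np.round(r["extent"]),r["conf"])
# expected top-face outline of the held case (bottom ~TCP-.006)
o=ctrl.get_obs();R=Ro.from_rotvec(o['tool_rot']).as_matrix()
for x,y in((.05,-.03),(.05,.03),(-.05,.03)):print(proj(c,o['tool_pos']+R@[x,y,-.014]).round(0))
E
```

```text
t: 31.9
tool_pos: [0.507, -0.2668, 0.1058]
tool_rot: [-1.979, -2.439, 0.0]
contact_force: [-0.0, -0.2, -1.9]
opening: 0.0589
corner_in frame: tcp [-0.0526  0.0545] 0.1058 F [-0.09 -0.2 ] -1.89 t 31.9 open 0.0589
t 31.9 tcp [ 0.507  -0.2668  0.1058] yaw 11.89 tilt [-0.  0. -1.] shift [-0.0003  0.0001  0.0653] turn 0.15 F [-0.04 -0.22 -1.89] open 0.0589 q6 -0.82
[208. 170. 361. 378.] 0.79
[  0. 291.  41. 358.] 0.71
[204. 176.]
[362. 176.]
[346. 379.]
```

```bash
python3 -m creep '[[0.6,0,0,0.03,0,0,0],[0.6,0,0,0.02,0,0,0],[0.6,0,0,0.01,0,0,0],[0.6,0,0,0.002,0,0,0],[0.6,0,0,0.001,0,0,0],[0.6,0,0,0,0,0,0],[0.6,0,0,0,0,0,0],[0.6,0,0,0,0,0,0]]'; python3 where.py
```

```text
t: 32.8
tool_pos: [0.5075, -0.2676, 0.0438]
tool_rot: [1.98, 2.437, 0.0]
contact_force: [0.4, -0.4, -2.2]
opening: 0.0589
corner_in frame: tcp [-0.0522  0.0536] 0.0438 F [ 0.3  -0.43] -2.22 t 32.8 open 0.0589
```

```bash
python3 -m creep '[[0.6,0,0,0.0015,0,0,0],[0.6,0,0,0.0015,0,0,0],[0.6,0,0,0.001,0,0,0],[0.6,0,0,0,0,0,0],[0.6,0,0,0,0,0,0]]'; python3 where.py
```

```text
t: 33.3
tool_pos: [0.5071, -0.2673, 0.0399]
tool_rot: [-1.981, -2.438, 0.0]
contact_force: [-4.0, 1.8, 5.1]
opening: 0.059
corner_in frame: tcp [-0.0525  0.0539] 0.0399 F [-3.54  2.59] 5.15 t 33.3 open 0.059
```

```bash
python3 -m creep '[[0.8,0,0,0,0,0,0],[0.8,0,0,0,0,0,0],[0.8,0,0,0,0,0,0],[0.8,0,0,-0.01,0,0,0],[0.8,0,0,-0.03,0,0,0],[0.8,0,0,-0.04,0,0,0],[0,0,-0.035,-0.01,0,0,0],[0,0,-0.035,0,0,0,0],[0,0,0,0,0,0,-8.2],[0,0,0,0,0,0,-8.2],[0,0,0,0,0,0,-8.2],[0,0,0,0,0,0,-8.2],[0,0,0,0,0,0,-8.2],[0,0,0,0,0,0,-8.2],[0,0,0,0,0,0,-8.2],[0,0,0,0,0,0,-8.2],[0,0,0,0,0,0,-8.2],[0,0,0,0,0,0,-8.2],[0,0,0,0,0,0,-8]]'; python3 where.py
```

```text
t: 35.2
tool_pos: [0.4386, -0.2816, 0.1296]
tool_rot: [-0.333, 3.123, -0.001]
contact_force: [-0.1, 0.8, -0.6]
opening: -0.0
corner_in frame: tcp [-0.1225  0.0538] 0.1296 F [0.04 0.83] -0.57 t 35.2 open -0.0
```

```bash
python3 -m creep '[[0,0,0,0.03,0,0,0],[0,0,0,0.03,0,0,0],[0,0,0,0.02,0,0,0],[0,0,0,0,0,0,0],[0,0,0,0,0,0,0]]'; python3 where.py; python3 - <<'E'
from h import *
to([0,0,0],101.74)
E
```

```text
t: 35.7
tool_pos: [0.4387, -0.2817, 0.0495]
tool_rot: [-0.323, 3.125, -0.0]
contact_force: [-0.0, -1.2, 0.0]
opening: 0.0
corner_in frame: tcp [-0.1224  0.0537] 0.0495 F [-0.26 -1.18] 0.04 t 35.7 open 0.0
t 35.7 tcp [ 0.4387 -0.2817  0.0495] yaw 101.82 tilt [ 0. -0. -1.] shift [0.3717 0.3656 0.0493] turn 0.08 F [-0.02 -1.2   0.04] open 0.0 q6 -2.49
```

```bash
python3 -m creep '[[0,-0.01,0,0.011,0,0,0],[0,-0.01,0,0,0,0,0],[0,-0.006,0,0,0,0,0],[0,-0.005,0,0,0,0,0],[0,-0.005,0,0,0,0,0],[0,-0.005,0,0,0,0,0],[0,-0.004,0,0,0,0,0],[0,-0.003,0,0,0,0,0],[0,0,0,0,0,0,0],[0,0,0,0,0,0,0]]';python3 where.py
```

```text
t: 36.7
tool_pos: [0.4855, -0.2715, 0.0377]
tool_rot: [-0.323, 3.125, 0.0]
contact_force: [-0.2, 0.1, -0.2]
opening: 0.0002
corner_in frame: tcp [-0.0745  0.0542] 0.0377 F [-0.22  0.15] -0.19 t 36.7 open 0.0002
```

```bash
python3 -m creep '[[0,-0.001,0,0,0,0,0],[0,-0.001,0,0,0,0,0],[0,-0.001,0,0,0,0,0],[0,0,0,0,0,0,0],[0,0,0,0,0,0,0]]';python3 where.py
```

```text
t: 37.2
tool_pos: [0.4883, -0.271, 0.0377]
tool_rot: [0.323, -3.125, -0.0]
contact_force: [0.2, 0.0, -1.6]
opening: 0.0
corner_in frame: tcp [-0.0717  0.0541] 0.0377 F [ 0.22 -0.01] -1.55 t 37.2 open 0.0
```

```bash
python3 -m creep '[[0,-0.001,0,0,0,0,0],[0,-0.001,0,0,0,0,0],[0,0,0,0,0,0,0],[0,0,0,0,0,0,0]]';python3 where.py
```

```text
t: 37.6
tool_pos: [0.4885, -0.2707, 0.0377]
tool_rot: [0.324, -3.12, -0.001]
contact_force: [-7.9, 0.5, 4.5]
opening: 0.0002
corner_in frame: tcp [-0.0714  0.0544] 0.0377 F [-7.65  2.07] 4.53 t 37.6 open 0.0002
```

```bash
python3 -m creep '[[0,0.02,0,0,0,0,0],[0,0,0,0.024,0,0,0],[0,0,0,0,0,0,0],[0,-0.01,0,0,0,0,0],[0,-0.006,0,0,0,0,0],[0,-0.002,0,0,0,0,0],[0,-0.001,0,0,0,0,0],[0,-0.001,0,0,0,0,0],[0,0,0,0,0,0,0],[0,0,0,0,0,0,0]]';python3 where.py
python3 -m creep '[[0,0.01,0,0,0,0,0],[0,0.02,0,0,0,0,0],[0,0,0,-0.04,0,0,0],[0,0,0,-0.04,0,0,0],[0,-0.04,0,-0.04,0,0,0],[0,-0.04,0,-0.02,0,0,0],[0,-0.04,0,0,0,0,0],[0,-0.02,0,0,0,0,0],[0,0,0,0,0,0,0],[0,0,0,0,0,0,0]]';python3 where.py; python3 look.py w11
```

```text
t: 38.6
tool_pos: [0.4886, -0.2716, 0.0151]
tool_rot: [0.325, -3.118, 0.001]
contact_force: [-13.1, -2.0, 9.5]
opening: 0.0002
corner_in frame: tcp [-0.0715  0.0534] 0.0151 F [-13.25   0.67] 9.5 t 38.6 open 0.0002
t: 39.6
tool_pos: [0.5935, -0.2488, 0.1492]
tool_rot: [0.325, -3.125, -0.0]
contact_force: [-0.0, 0.5, -0.6]
opening: -0.0
corner_in frame: tcp [0.0359 0.0544] 0.1492 F [0.07 0.54] -0.58 t 39.6 open -0.0
t 39.6 tcp [ 0.5935 -0.2488  0.1492] yaw 101.87 tilt [-0. -0. -1.] shift [0.5296 0.3656 0.1493] turn -89.87 F [-0.04  0.54 -0.58] open -0.0 q6 -2.29
```

```bash
python3 -m creep '[[0,0,0,0,0,0,8.2],[0,0,0,0,0,0,8.2],[0,0,0,0,0,0,8.2],[0,0,0,0,0,0,8.2],[0,0,0,0,0,0,8.2],[0,0,0,0,0,0,8.2],[0,0,0,0,0,0,8.2],[0,0,0,0,0,0,8.2],[0,0,0,0,0,0,8.2],[0,0,0,0,0,0,8.2],[0,0,0,0,0,0,8.1],[0,0.03,-0.022,0,0,0,0],[0,0.03,-0.022,0,0,0,0],[0,0.03,-0.022,0,0,0,0],[0,0,0,0.04,0,0,0],[0,0,0,0.04,0,0,0],[0,0,0,0.031,0,0,0],[0,0,0,0,0,0,0],[0,0,0,0,0,0,0]]';python3 where.py;python3 -c "
from h import *
to([0,0,0],11.74)"
```

```text
t: 41.55
tool_pos: [0.5098, -0.1746, 0.0384]
tool_rot: [-1.984, -2.435, 0.0]
contact_force: [0.3, -0.8, 0.5]
opening: 0.0003
corner_in frame: tcp [-0.031   0.1441] 0.0384 F [ 0.1 -0.8] 0.49 t 41.55 open 0.0003
t 41.55 tcp [ 0.5098 -0.1746  0.0384] yaw 11.67 tilt [-0.001  0.    -1.   ] shift [ 0.2741 -0.4639  0.0388] turn -0.07 F [ 0.26 -0.76  0.49] open 0.0003 q6 -0.67
```

```bash
python3 -m creep '[[0,-0.012,0,0,0,0,0],[0,-0.01,0,0,0,0,0],[0,-0.004,0,0,0,0,0],[0,-0.002,0,0,0,0,0],[0,-0.002,0,0,0,0,0],[0,-0.0015,0,0,0,0,0],[0,0,0,0,0,0,0],[0,0,0,0,0,0,0]]';python3 where.py
```

```text
t: 42.35
tool_pos: [0.5168, -0.2052, 0.038]
tool_rot: [1.983, 2.437, -0.001]
contact_force: [-0.4, -0.6, 0.2]
opening: -0.0003
corner_in frame: tcp [-0.0304  0.1128] 0.038 F [-0.54 -0.51] 0.24 t 42.35 open -0.0003
```

```bash
python3 -m creep '[[0,-0.001,0,0,0,0,0],[0,-0.001,0,0,0,0,0],[0,0,0,0,0,0,0],[0,0,0,0,0,0,0]]';python3 where.py
```

```text
t: 42.75
tool_pos: [0.5169, -0.2055, 0.038]
tool_rot: [-1.981, -2.434, -0.003]
contact_force: [-0.8, 6.0, 3.2]
opening: -0.0002
corner_in frame: tcp [-0.0304  0.1124] 0.038 F [0.44 6.  ] 3.17 t 42.75 open -0.0002
```

```bash
python3 -m creep '[[0,0.02,0,0,0,0,0],[0,0,0,0.024,0,0,0],[0,0,0,0,0,0,0],[0,-0.01,0,0,0,0,0],[0,-0.006,0,0,0,0,0],[0,-0.002,0,0,0,0,0],[0,-0.001,0,0,0,0,0],[0,-0.001,0,0,0,0,0],[0,0,0,0,0,0,0],[0,0,0,0,0,0,0]]';python3 where.py
python3 -m creep '[[0,0.01,0,0,0,0,0],[0,0.02,0,0,0,0,0],[0,0,0,-0.04,0,0,0],[0,0,0,-0.04,0,0,0],[0,-0.04,0,-0.04,0,0,0],[0,-0.045,0,-0.03,0,0,0],[0,-0.045,0,0,0,0,0],[0,-0.045,0,0,0,0,0],[0,-0.01,0,0,0,0,0],[0,0,0,0,0,0,0],[0,0,0,0,0,0,0]]';python3 where.py; python3 look.py w12
```

```text
t: 43.75
tool_pos: [0.5176, -0.2054, 0.0153]
tool_rot: [-1.982, -2.433, -0.005]
contact_force: [-1.5, 10.5, 7.2]
opening: -0.0003
corner_in frame: tcp [-0.0297  0.1124] 0.0153 F [ 0.66 10.55] 7.2 t 43.75 open -0.0003
t: 44.85
tool_pos: [0.5469, -0.3495, 0.1567]
tool_rot: [-1.981, -2.436, -0.001]
contact_force: [1.8, -0.1, -0.0]
opening: -0.0003
corner_in frame: tcp [-0.0303 -0.0347] 0.1567 F [ 1.7  -0.49] -0.02 t 44.85 open -0.0003
t 44.85 tcp [ 0.5469 -0.3495  0.1567] yaw 11.75 tilt [-0.001  0.001 -1.   ] shift [ 0.4533 -0.4642  0.1576] turn 0.01 F [ 1.77 -0.14 -0.02] open -0.0003 q6 -0.89
```

View pics/w12.png

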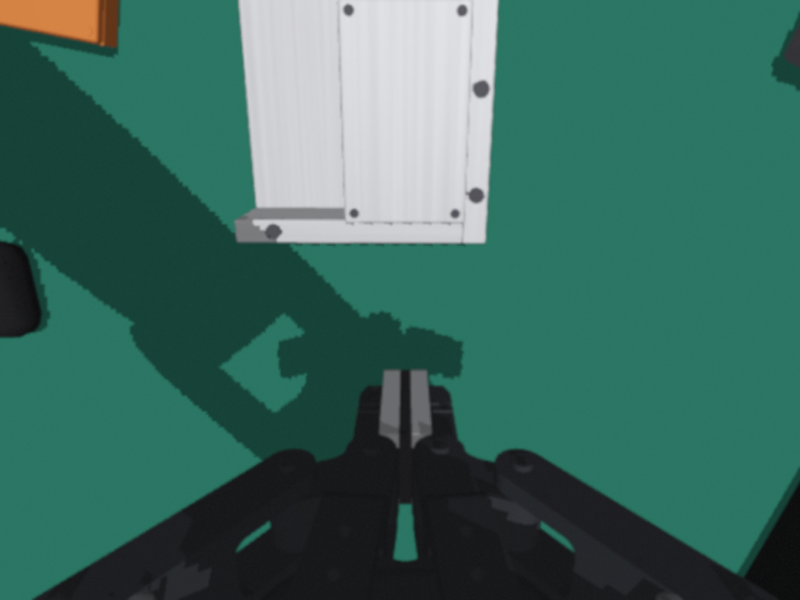

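The upper case's top face is seated in the corner, with its near edge at (346,222)–(463,222) and its right edge along the long wall's inner face. No grey sheet sticks out on the open side. One numeric check remains before handing in.

```bash
python3 - <<'E'
from fit import *
import pickle;c,b=pickle.load(open('w12.pkl','rb'))
f=lambda u,v,z:at(c,(u*.7,v*.7),z)[:2]
w=[f(486,242.5,.046),f(236,242,.046)]
th,R,t,e=fit([[.065,-.075],[-.065,-.075]],w);print(np.degrees(th),e[0]);ci=t+R@[.053,-.063];print(ci)
S=[f(346,222,.054),f(463,222,.054),f(339,0,.054),f(473,0,.054)]
print(((np.array(S)-ci)@R).round(4))
print("row40",b[28,225:250].mean(1).astype(int),"row80",b[80,225:255].mean(1).astype(int))
get_image("top")
for k in ["heatsink","spool","meter","mouse","driver"]:
  for r in models.search_frame("top",k)[:1]: print(k,np.round(r["extent"]),round(r["conf"],2))
E
```

```text
11.654171917062852 [2.84392261e-04 5.86576184e-05]
[ 0.5691457  -0.30922049]
[[-0.0593  0.0002]
 [-0.0011  0.0003]
 [-0.0591  0.0986]
 [-0.0004  0.0988]]
row40 [211 212 214 215 215 214 212 212 213 212 209 199 194 205 216 220 222 222
 223 222 222 222 221 221 220] row80 [212 211 211 212 213 214 213 212 211 211 211 210 205 192 194 209 216 218
 218 219 219 218 218 219 219 218 217 217 218 218]
heatsink [254. 217. 277. 249.] 0.6
spool [257. 186. 276. 201.] 0.73
meter [284. 103. 342. 140.] 0.7
mouse [407. 276. 432. 315.] 0.96
driver [175. 145. 225. 161.] 0.69
```

Upper case is flush within about 1 mm, and the bystanders are where they were. Handing in.

```bash
python3 -c "
from h import *
print(finish_job())"
```

```text
the job is handed in; nothing more can be done
None
```

The stack (case, sheet, case) stands in the fence corner and the job is handed in; it reported no verdict. It took about 45 s of the 72 s.

- **Sheet:** I took it from the rack, stood it on the bench, let go and tipped it flat. I then gripped it across its width and laid it on the lower case. I pushed both into the corner with shut fingers, at up to about 17 N at the wrist.
- **Upper case:** I set it on the sheet 20 mm short of the long wall. I pushed it home from both open sides, then pushed again with the fingers low, also at up to about 17 N.

**Last checks**
- **Upper case:** gaps to both walls measured about 1 mm or less, and it stood square.
- **Sheet:** it was flush within about 1 mm when I measured it, before the upper case went on. Afterwards no part of it stuck out on the side open to view.
- **Lower case:** I could not see it under the sheet. I judge it flush because every push stopped at the same finger position, within 0.5 mm.
- **Heat sink, spool, multimeter and screwdriver:** at the end the networks placed them within about 5 pixels, roughly 13 mm, of where they started. The screwdriver's first box came from a detection mislabelled as a separator. The mouse had no network reading at the start; it is near its place in the first picture.

**Slips on the way**
- My first grip on the upper case rode up about 3 mm, so I opened and gripped again lower down.
- One picture was wasted because the fingers hid the stack.

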